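Make up the setting-out kit and the sanding kit

TASK

Make up two kits from the stock on the desk: the setting-out kit on the longer board has the folding rule in the long narrow bay and the small light brown packing block in the bay behind it; the sanding kit on the shorter board has the cork sanding block in the larger bay and the slim grey offcut in the smaller one. Each thing must lie flat on the floor of its bay, and the two left-over pieces stay where they are.

Things in the scene. Friction and masses are not known exactly. Their poses are not given: they have to be found in the camera images.
- long_board: Longer kit board, fixed: plywood 142 (x) by 271 (y) by 12 thick mm, two bays recessed 6 mm in its top (cork floors 6 mm above the desk). Origin: centre of underside, z up; its y is within 0.15 rad of world y. Rule bay (nearer the robot): 42 (x) by 259 (y) mm, centre x -44, y 0 mm. Block bay: 74 (x) by 99 (y) mm, centre x +28, y 0 mm. Rib between them 14 mm.
- short_board: Shorter kit board, fixed: plywood 148 (x) by 180 (y) by 12 thick mm, two bays recessed 6 mm in its top (cork floors 6 mm above the desk), both lengthwise along x. Origin: centre of underside, z up; its y is within 0.15 rad of world y. Large bay: 136 (x) by 90 (y) mm, centre x 0, y +39 mm. Small bay: 124 (x) by 64 (y) mm, centre x 0, y -52 mm. Rib between them 14 mm.
- folding_rule: Folded yellow rule lying flat, 18 wide (x) by 235 long (y) by 16 high mm, 90 g. Origin: centre of its underside; x along its width, y along its length, z up. It starts between the two boards, pointing roughly away from the robot.
- packing_block: Packing block: the shortest block, of plain light brown wood, 50 (x) by 75 (y) by 40 high mm, 97 g. Origin: centre of its underside; x along its width, y along its length, z up. 
- cork_block: Sanding block of reddish brown cork with sandpaper, 66 (x) by 112 (y) by 34 high mm, 110 g. Origin: centre of its underside; x along its width, y along its length, z up. 
- grey_offcut: Slim offcut of weathered grey wood, 40 (x) by 100 (y) by 30 high mm, 78 g. Origin: centre of its underside; x along its width, y along its length, z up. 
- big_block: Left-over stock, not wanted: the thick block of weathered grey-brown wood, 60 (x) by 90 (y) by 45 high mm. Origin: centre of its underside; x along its width, y along its length, z up. 
- flat_offcut: Left-over stock, not wanted: flat brown piece of layered wood, 60 (x) by 120 (y) by 18 high mm. Origin: centre of its underside; x along its width, y along its length, z up. 
There are look-alikes about, which are no part of the job. What is shaped like the packing_block but green or purple is not meant.

How it is judged (in metres and radians):
At the end, for the whole second after the job is handed in: Rule and packing block in their bays of the longer board, sanding block and grey offcut in theirs of the shorter: each within 14 mm of the bay centre on each axis, along it within 0.3 rad, flat on its floor (within 3 mm, 0.06 rad), at rest; both left-over pieces within 30 mm of their start (x of folding_rule in the frame of long_board between -0.058 and -0.03 m and y of folding_rule in the frame of long_board between -0.014 and 0.014 m and z of folding_rule in the frame of long_board between 0.003 and 0.009 m and angle between each of folding_rule, packing_block, cork_block, grey_offcut's own z axis and vertical below 0.06 rad and angle between the y axis of each of folding_rule, packing_block and the y axis of long_board, either way round below 0.3 rad and linear speed of each of folding_rule, packing_block, cork_block, grey_offcut below 0.01 m/s and angular speed of each of folding_rule, packing_block, cork_block, grey_offcut below 0.1 rad/s and x of packing_block in the frame of long_board between 0.014 and 0.042 m and y of packing_block in the frame of long_board between -0.014 and 0.014 m and z of packing_block in the frame of long_board between 0.003 and 0.009 m and x of cork_block in the frame of short_board between -0.014 and 0.014 m and y of cork_block in the frame of short_board between 0.025 and 0.053 m and z of cork_block in the frame of short_board between 0.003 and 0.009 m and angle between the y axis of each of cork_block, grey_offcut and the x axis of short_board, either way round below 0.3 rad and x of grey_offcut in the frame of short_board between -0.014 and 0.014 m and y of grey_offcut in the frame of short_board between -0.066 and -0.038 m and z of grey_offcut in the frame of short_board between 0.003 and 0.009 m and distance of each of big_block, flat_offcut from where it was at the start of the episode below 0.03 m); the robot touches nothing.
It fails at once if a left-over piece is moved more than 30 mm (distance of any of big_block, flat_offcut from where it was at the start of the episode above 0.03 m).
It also fails if it takes over 102 s, if anything falls off the work surface, if the arm or the gripper's body presses on something with over 40 N, if the wrist force passes 120 N, or if a joint passes its speed limit or range.

ROBOT

A 6-joint arm with a two-finger parallel gripper is mounted at the origin on a cart in front of the work surface, level with it; the furniture and walls round the work are solid. World frame = base frame: x ahead of the robot, y to its left, z up, the work surface at z = 0. Lengths are in mm, angles in degrees, forces in N, time in s.
With the tool pointing down it reaches from about 400 to 825 mm from the base axis. Payload 7 kg.
Tool frame: the origin (TCP) lies at the very end of the fingers, on their centre line; the grasp point (between the pads) lies 19 mm behind it (tcp_to_grasp is the distance from the TCP to the grasp point, in mm); z points along the fingers, y is the line along which they close (so a half turn about z gives the same grasp; the last joint's range is limited). The gripper opens to 85 mm and grips with 20 to 120 N. Pads are 22 mm wide; open, the fingers measure 114 mm over their backs; the gripper's body (76 mm by 85 mm) begins 54 mm behind the grasp point. The pads swing forward as they close: fully open they stand 13 mm farther back than shut.
Start: joints at [91.794, 20.546, 0.682, 0, -70.136, -16.507], TCP at [171.451, 652.84, 231.302] pointing down, gripper open.
Joint ranges: [-176.03, 176.03], [-82.01, 121.73], [-58.28, 71.71], [-173.87, 95.51], [-174.79, -0.11], [-173.66, 173.66]. Speed limits (degrees/s): [136.94, 136.94, 172.46, 180, 180, 180].

INTERFACE

Orientations are given as a 3x3 rotation matrix whose columns are the frame's x, y, z axes.
In Python, from bench import * gives the robot as it stands. The module is installed in compiled form; this text tells all that it offers.
- The arm moves only by the tool play_rows, never from a script. Its argument "rows" is a list that holds one entry, the list of rows, each a list of 7 numbers: the turn, a rotation vector about the tool's x, y, z in fractions of the full range, 1 being 90 degrees, then the shift along the tool's x, y, z in parts of the range, where 1.0 means 0.75 m, then the opening, from 0 (shut) to 1 (fully open). A call has 1 to 8 rows; each row is the pose to reach, as a shift and turn from the pose commanded when the call began, along the tool's axes at that moment; what a row does not reach only later rows make up. A row lasts 1/10 s, in which the tool goes at most 50 mm and 8.59 degrees, less where a joint would pass 70% of its speed; a pose out of reach is approached as far as the arm can. A shift or turn number past 1, either way, is cut back to 1. A call with a gripper value outside its range is refused whole. The fingers move at their own pace and stop on an object; "force" is the grip in N (left out, the last holds). Time passes only in rows, so rows that repeat a pose let the fingers close. It gives the time, the measured TCP pose, the force, the opening and the grip force at its end, in the units of the state.
- read_state(): the state, without advancing time (a new reading comes with each control period).
- grab_frame(name): name is "side" or "top" or "wrist"; returns the picture (400x640x3 uint8, red, green, blue); there is no depth.
- calibration(name): a dict with "fx", "fy", "cx", "cy" (pixels), "position" and "rotation" of the camera in the world; the wrist camera has in their place "mount" (4x4, takes a point from camera to tool coordinates, whose origin is the TCP and whose axes are the flange's). Camera axes: x right, y up, looking along -z (the intrinsics and any distortion apply to the point x, -y, -z); pixel columns grow to the right and rows downward; lengths in mm; the calibration is good to about 2 mm. A picture is of the moment at which its call begins: read the wrist's pose just before it. calibration takes no time and is no camera call.
- sign_off(): hands the job in; it is judged then, once.
The state is a dict: "time_s": time; "qpos": joint angles; "joint_velocities": joint speeds; "joint_torque": joint torques, N m; "ee_pos": TCP position; "tcp_rot": TCP orientation; "force": force on the tool from outside, world axes, zero at the start; "torque": the same for the moment, N m; "gripper_width": finger opening in mm; "gripper_force": force on a finger pad.
Only numpy, scipy, OpenCV 4.12 (cv2) and the standard library are available. Lean on these libraries where they do the work, as an engineer would, in place of code of your own. Each camera call takes 0.05 s, during which the arm holds its last target. There are 200 camera calls.

## Working session

There is one attempt and no reset: what is moved stays moved. The work goes in short steps, Python scripts to look and compute and a tool call to move; the robot and the scene stay as the last step left them, time stands still between calls to the robot, and variables do not carry over. Pictures are saved under pics/ and viewed, at most 14 in all, crops included, and the job is handed in when it is done.

Besides the shell and the picture viewer there is one more tool, called after "Request:" as name([rows], argument=value, ...), one row to a line, values as JSON. play_rows: Moves the arm, as the interface text tells. Its arguments: {"type":"object","properties":{"rows":{"type":"array","items":{"type":"array","items":{"type":"array","items":{"type":"number"}}}},"force":{"type":"number"}},"required":["rows"]}

```bash
mkdir -p pics; python3 - <<'E'
from bench import *
import cv2,numpy as np
s=read_state();print(s)
for n in("top","side","wrist"):
    f=grab_frame(n);cv2.imwrite(f"pics/{n}0.png",f[:,:,::-1]);print(n,calibration(n))
E
```

```text
{'time_s': 0.0, 'qpos': array([ 9.17942556e+01,  2.05906179e+01,  6.33217630e-01, -2.01052035e-02,
       -7.01340649e+01, -1.65074365e+01]), 'joint_velocities': array([ 0.01142596, -0.00909408,  0.04922303, -0.03260944,  0.09302896,
       -0.00685562]), 'joint_torque': array([ 3.04425457e-04, -5.83313370e+01,  2.93426281e+01,  6.93657383e+00,
       -5.82463777e-03,  6.10656379e-07]), 'ee_pos': array([171.33377642, 652.40052475, 230.36871113]), 'tcp_rot': array([[ 9.67179010e-01, -2.54095816e-01, -2.79875552e-04],
       [-2.54095933e-01, -9.67177687e-01, -1.60589956e-03],
       [ 1.37362971e-04,  1.62430759e-03, -9.99998671e-01]]), 'force': array([0.68856104, 0.04480012, 0.40531987]), 'torque': array([-0.0320312 , -0.01328219, -0.01404874]), 'gripper_force': 0.0, 'gripper_width': 85.13768791760371}
top {'fx': 371.3236291198302, 'fy': 371.3236291198302, 'cx': 321.85911041723324, 'cy': 198.95307252102032, 'position': array([ 398.65183882,   69.15629153, 1033.60127032]), 'rotation': array([[-0.02290515,  0.986451  , -0.16244931],
       [-0.99973643, -0.02285428,  0.00218216],
       [-0.00156007,  0.16245647,  0.98671448]])}
side {'fx': 377.8094415333559, 'fy': 377.8094415333559, 'cx': 317.4604524576308, 'cy': 198.1854937741602, 'position': array([472.18578377, 942.90058561, 555.22980617]), 'rotation': array([[-0.99332854,  0.04613249, -0.10568922],
       [-0.11447935, -0.50486249,  0.85557486],
       [-0.01388873,  0.86196616,  0.50677553]])}
wrist {'fx': 327.32897882979694, 'fy': 327.32897882979694, 'cx': 314.4857266904461, 'cy': 195.39458152315208, 'mount': array([[ 4.47588627e-04,  9.63508645e-01,  2.67676839e-01,
         6.80288497e+01],
       [ 9.99999827e-01, -3.29124311e-04, -4.87432647e-04,
        -1.26655178e+00],
       [-3.81546614e-04,  2.67677011e-01, -9.63508626e-01,
        -1.43092324e+02],
       [ 0.00000000e+00,  0.00000000e+00,  0.00000000e+00,
         1.00000000e+00]])}
```

View pics/top0.png

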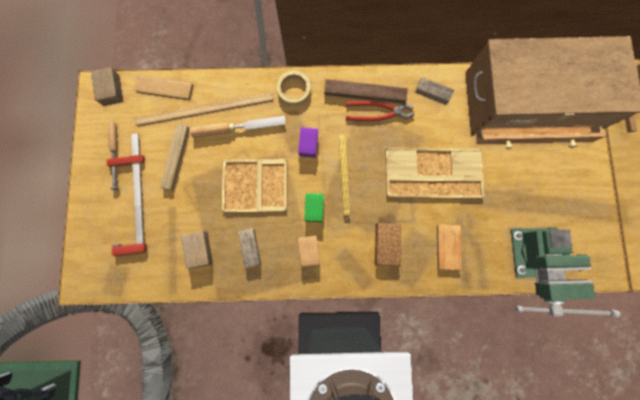

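View pics/side0.png

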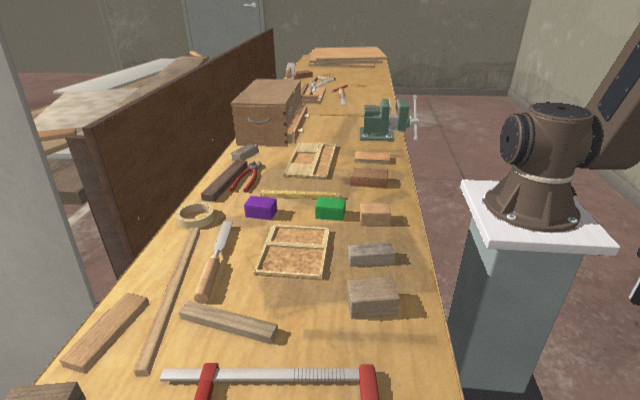

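The top picture shows the short board at (254,186), the long board at (434,174) and the rule at (345,176). The block row is big (196,250), grey (249,248), light brown (309,250), cork (388,243) and flat brown (450,246). Green (314,208) and purple (309,142) are decoys. I'll check these in an enlarged crop.

```bash
cat > h.py <<'E'
from bench import *
import cv2,numpy as np
def ray(n,uv,s=None):
    c=calibration(n); d=np.array([(uv[0]-c['cx'])/c['fx'],-(uv[1]-c['cy'])/c['fy'],-1.])
    if n=='wrist':
        M=c['mount'];R=s['tcp_rot'];return R@M[:3,3]+s['ee_pos'],R@(M[:3,:3]@d)
    return c['position'],c['rotation']@d
def pt(n,uv,z,s=None):
    o,d=ray(n,uv,s);return o+d*(z-o[2])/d[2]
def proj(n,P,s=None):
    c=calibration(n)
    if n=='wrist':
        M=c['mount'];R=s['tcp_rot']@M[:3,:3];o=s['tcp_rot']@M[:3,3]+s['ee_pos']
    else: R,o=c['rotation'],c['position']
    p=(np.asarray(P,float)-o)@R
    return np.stack([c['cx']+c['fx']*p[:,0]/-p[:,2],c['cy']-c['fy']*p[:,1]/-p[:,2]],1)
def crop(src,dst,x0,y0,x1,y1,k):
    i=cv2.imread(src)[y0:y1,x0:x1];cv2.imwrite(dst,cv2.resize(i,None,fx=k,fy=k,interpolation=cv2.INTER_CUBIC))
E
python3 -c "
from h import *
crop('pics/top0.png','pics/c1.png',180,130,340,280,4) if 0 else crop('pics/top0.png','pics/c1.png',175,130,335,275,4)
crop('pics/top0.png','pics/c2.png',325,130,490,275,4)"
```

```text
(no output)
```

View pics/c1.png

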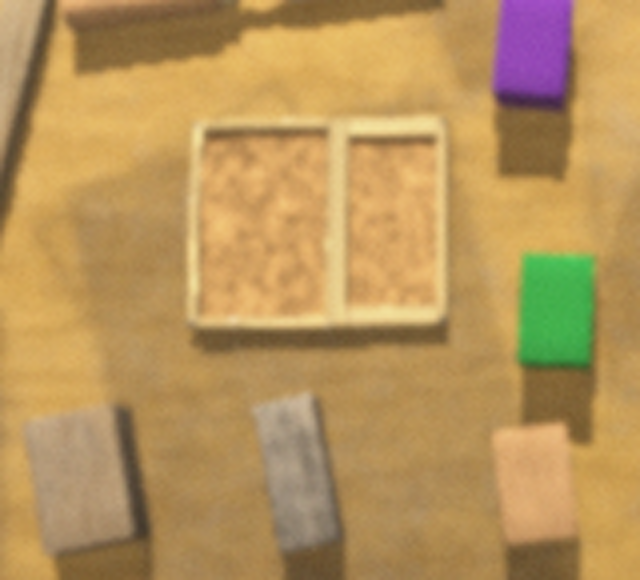

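View pics/c2.png

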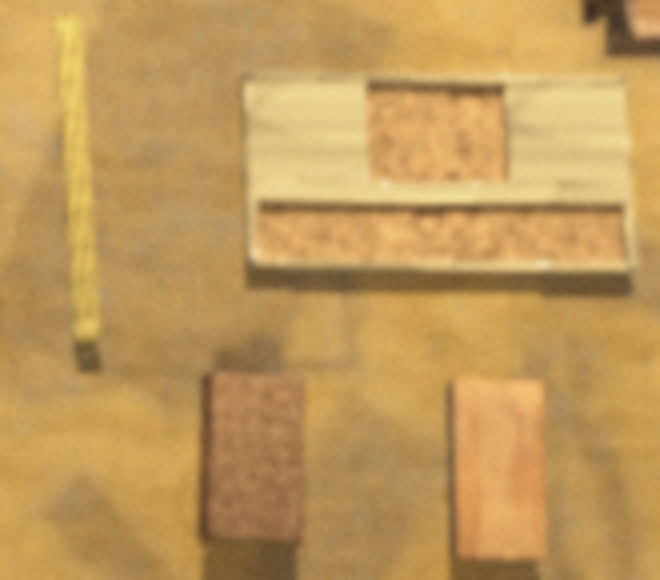

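The crops confirm the identification. The light brown block (309,250) is the shortest and plain, so it is the packing block. The slim grey piece (249,248) is the grey offcut, and the thick one (196,250) is left over. The speckled reddish one (388,243) is the cork. The orange-brown flat one (450,246) is left over. Next I'll fit poses from the corners.

```bash
cat > fit.py <<'E'
from h import *
from scipy.optimize import least_squares
def fit(name,n,px,sx,sy,z,th0,s=None):
    px=np.array(px,float); W=np.array([pt(n,p,z,s) for p in px])
    L=np.array([[1,1],[1,-1],[-1,-1],[-1,1]])*[sx/2,sy/2]  # +x+y,+x-y,-x-y,-x+y  for extents along world x,y
    def P(v):
        c,si=np.cos(v[2]),np.sin(v[2]);return np.c_[L@np.array([[c,si],[-si,c]])+v[:2],np.full(4,z)]
    r=least_squares(lambda v:(proj(n,P(v),s)-px).ravel(),[*W[:,:2].mean(0),th0],x_scale=[10,10,.1])
    e=np.linalg.norm(np.diff(np.r_[W,W[:1]],axis=0),axis=1)
    print(name,np.round(r.x[:2],1),'yaw',round(np.degrees(r.x[2]),1),'edges',np.round(e),'rms px',round(np.sqrt(np.mean(r.fun**2)),2));return r.x
E
python3 - <<'E'
from fit import *
f=lambda o,l:[((x+.5)/4-.5+o[0],(y+.5)/4-.5+o[1]) for x,y in l]
A=(175,130);B=(325,130)
fit('short','top',f(A,[(193,120),(447,118),(446,325),(189,328)]),148,180,12,0)
fit('long','top',f(B,[(245,78),(627,78),(634,272),(249,267)]),142,271,12,0)
fit('grey','top',f(A,[(253,407),(312,395),(340,540),(283,550)]),100,40,30,0)
fit('pack','top',f(A,[(493,428),(567,424),(577,540),(506,545)]),75,50,40,0)
fit('green','top',f(A,[(524,254),(594,256),(590,366),(519,362)]),75,50,40,0)
fit('rule','top',f(B,[(62,20),(77,18),(98,340),(77,340)]),235,18,16,0)
fit('cork','top',f(B,[(209,372),(302,375),(298,541),(204,540)]),112,66,34,0)
fit('flat','top',f(B,[(454,380),(544,378),(546,560),(456,560)]),120,60,18,0)
fit('big','top',f(A,[(25,422),(109,405),(135,538),(52,552)]),90,60,45,0)
E
```

```text
short [610.9 255.5] yaw -0.6 edges [180. 148. 178. 149.] rms px 0.21
long [ 634.3 -251.7] yaw -1.9 edges [272. 140. 268. 137.] rms px 0.6
grey [435.9 265.7] yaw 11.6 edges [40. 99. 38. 98.] rms px 0.36
pack [424.3 105.4] yaw 4.0 edges [49. 77. 47. 77.] rms px 0.47
green [540.9  89.2] yaw -3.6 edges [48. 75. 48. 74.] rms px 0.33
rule [636.5   2.5] yaw 1.3 edges [ 11. 232.  14. 230.] rms px 0.86
cork [ 437.9 -106.9] yaw -4.0 edges [ 63. 110.  62. 112.] rms px 0.56
flat [ 426.3 -276.6] yaw -3.2 edges [ 62. 123.  60. 121.] rms px 0.49
big [434.5 405.8] yaw 12.0 edges [56. 90. 55. 88.] rms px 0.81
```

```bash
cat > mv.py <<'E'
import sys
from h import *
# args: x y z yaw  -> turn about tool z (deg) and shift in tool axes (m)
s=read_state();R=s['tcp_rot'];x,y,z,w=map(float,sys.argv[1:5])
psi=np.degrees(np.arctan2(R[1,0],R[0,0]));d=R.T@(np.array([x,y,z])-s['ee_pos'])
print('t',round(s['time_s'],2),'ee',s['ee_pos'].round(1),'psi',round(psi,1),'tilt',round(np.degrees(np.arccos(-R[2,2])),2),'q',s['qpos'].round(0),'F',s['force'].round(1),'w',round(s['gripper_width'],1))
print('rz',round(-(w-psi),1),'shift',(d/1000).round(4))
E
python3 mv.py 436 266 100 11.6
python3 - <<'E'
import numpy as np
for n,o,th,L in (('short',(610.9,255.5),-.6,[('large',0,39),('small',0,-52)]),('long',(634.3,-251.7),-1.9,[('rule',-44,0),('block',28,0)])):
    c,s=np.cos(np.radians(th)),np.sin(np.radians(th))
    for b,x,y in L: print(n,b,round(o[0]+c*x-s*y,1),round(o[1]+s*x+c*y,1))
E
```

```text
t 0.15 ee [171.4 652.5 230.5] psi -14.7 tilt 0.08 q [ 92.  21.   1.  -0. -70. -17.] F [-1.3 -0.3 -0.4] w 85.2
rz -26.3 shift [0.3541 0.3064 0.131 ]
short large 611.3 294.5
short small 610.4 203.5
long rule 590.3 -250.2
long block 662.3 -252.6
```

Units first: shifts go in shares of 0.75 m and turns go in shares of 90 degrees. So 0.354 m / 0.75 = 0.472, 0.131 m / 0.75 = 0.1747, -26.3 degrees / 90 = -0.2922.

Request:
play_rows([
  [[0, 0, -0.2922, 0.472, 0.408, 0.1747, 1], [0, 0, -0.2922, 0.472, 0.408, 0.1747, 1], [0, 0, -0.2922, 0.472, 0.408, 0.1747, 1], [0, 0, -0.2922, 0.472, 0.408, 0.1747, 1], [0, 0, -0.2922, 0.472, 0.408, 0.1747, 1], [0, 0, -0.2922, 0.472, 0.408, 0.1747, 1], [0, 0, -0.2922, 0.472, 0.408, 0.1747, 1], [0, 0, -0.2922, 0.472, 0.408, 0.1747, 1]],
])

```text
time_s: 0.95
ee_pos: [390.0, 333.4, 123.1]
tcp_rot: [[0.98, 0.201, 0.0], [0.201, -0.98, 0.0], [0.0, -0.0, -1.0]]
force: [0.5, 0.6, -0.2]
gripper_width: 85.0
gripper_force: 0.0
```

```bash
python3 mv.py 436 266 100 11.6
```

```text
t 0.95 ee [390.  333.4 123.1] psi 11.6 tilt 0.02 q [ 62.  11. -28.   0. -51.  39.] F [ 0.5  0.6 -0.2] w 85.0
rz 0.0 shift [0.0315 0.0753 0.0231]
```

Converted, 0.075 m / 0.75 = 0.1, 0.031 m / 0.75 = 0.0413.

Request:
play_rows([
  [[0, 0, 0, 0.0413, 0.1, 0.0307, 1], [0, 0, 0, 0.0413, 0.1, 0.0307, 1], [0, 0, 0, 0.0413, 0.1, 0.0307, 1], [0, 0, 0, 0.0413, 0.1, 0.0307, 1], [0, 0, 0, 0.0413, 0.1, 0.0307, 1]],
])

```text
time_s: 1.45
ee_pos: [434.8, 268.5, 100.7]
tcp_rot: [[0.98, 0.201, 0.0], [0.201, -0.98, 0.0], [0.0, -0.0, -1.0]]
force: [-0.3, 0.5, 0.1]
gripper_width: 85.6
gripper_force: 0.0
```

```bash
python3 mv.py 436 266 8 11.6; python3 - <<'E'
from h import *
s=read_state();f=grab_frame('wrist')[:,:,::-1].copy()
t=np.radians(11.6);c,si=np.cos(t),np.sin(t)
P=[[435.9+c*a-si*b,265.7+si*a+c*b,30] for a,b in((50,20),(50,-20),(-50,-20),(-50,20))]
p=proj('wrist',P,s);print(p.round(0));cv2.polylines(f,[p.astype(int)],True,(0,0,255),1);cv2.imwrite('pics/w1.png',f)
E
```

```text
t 1.45 ee [434.8 268.5 100.7] psi 11.6 tilt 0.03 q [ 54.  13. -30.   0. -48.  48.] F [-0.3  0.5  0.1] w 85.6
rz 0.0 shift [0.0006 0.0028 0.0927]
[[290. 134.]
 [352. 134.]
 [347. 273.]
 [292. 273.]]
```

View pics/w1.png

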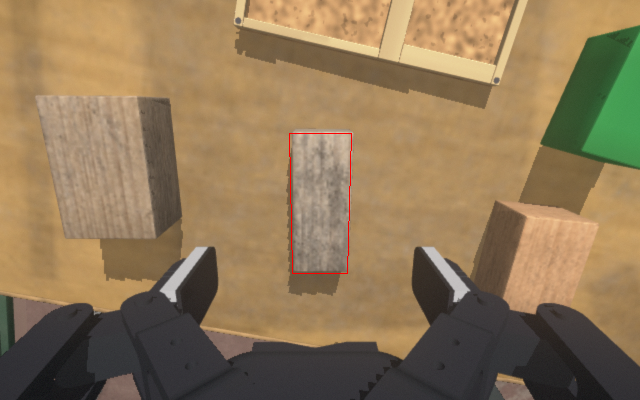

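The red outline from the top-camera fit (290–352, 134–273) coincides with the grey offcut, so the top fits are good to about 1–2 mm. I'm going down to grip.

Converted, 0.092 m / 0.75 = 0.1227, 0.085 m / 0.75 = 0.1133.

Request:
play_rows([
  [[0, 0, 0, 0, 0, 0.0667, 1], [0, 0, 0, 0, 0, 0.1133, 1], [0, 0, 0, 0, 0, 0.1227, 1], [0, 0, 0, 0, 0, 0.1227, 1], [0, 0, 0, 0, 0, 0.1227, 0], [0, 0, 0, 0, 0, 0.1227, 0], [0, 0, 0, 0, 0, 0.1227, 0], [0, 0, 0, 0, 0, 0.1227, 0]],
], force=40)

```text
time_s: 2.3
ee_pos: [435.3, 268.6, 10.0]
tcp_rot: [[0.98, 0.201, 0.002], [0.201, -0.98, 0.002], [0.002, -0.001, -1.0]]
force: [-2.5, -0.2, 8.3]
gripper_width: 39.0
gripper_force: 40.0
```

```bash
python3 mv.py 610.4 203.5 80 -0.6
```

```text
t 2.3 ee [435.3 268.6  10. ] psi 11.6 tilt 0.14 q [ 54.  20. -35.   0. -35.  48.] F [-2.5 -0.2  8.3] w 39.0
rz 12.2 shift [ 0.1585  0.0989 -0.0699]
```

Converted, 0.1585 m / 0.75 = 0.2113, 0.13 m / 0.75 = 0.1733, 12.2 degrees / 90 = 0.1356.

Request:
play_rows([
  [[0, 0, 0, 0, 0, -0.0467, 0], [0, 0, 0, 0, 0, -0.0933, 0], [0, 0, 0.1356, 0.0667, 0.0413, -0.0933, 0], [0, 0, 0.1356, 0.12, 0.0747, -0.0933, 0], [0, 0, 0.1356, 0.1733, 0.108, -0.0933, 0], [0, 0, 0.1356, 0.2113, 0.132, -0.0933, 0], [0, 0, 0.1356, 0.2113, 0.132, -0.0933, 0], [0, 0, 0.1356, 0.2113, 0.132, -0.0933, 0]],
])

```text
time_s: 3.1
ee_pos: [610.3, 201.9, 78.3]
tcp_rot: [[1.0, -0.013, -0.0], [-0.013, -1.0, -0.0], [-0.0, 0.0, -1.0]]
force: [-1.4, -0.9, -0.3]
gripper_width: 38.9
gripper_force: 41.2
```

```bash
python3 mv.py 610.4 203.5 40 -0.6;python3 - <<'E'
from h import *
for n in('side','wrist'):cv2.imwrite(f'pics/{n}2.png',grab_frame(n)[:,:,::-1])
crop('pics/side2.png','pics/side2c.png',220,190,380,310,5)
E
```

```text
t 3.1 ee [610.3 201.9  78.3] psi -0.7 tilt 0.02 q [ 36.  25. -14.  -0. -51.  54.] F [-1.4 -0.9 -0.3] w 38.9
rz -0.1 shift [ 0.0001 -0.0016  0.0383]
```

View pics/side2c.png

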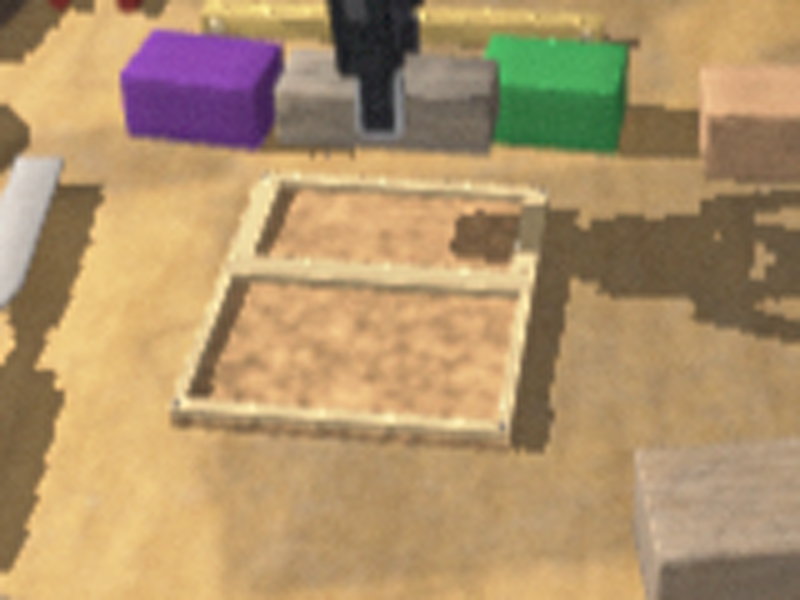

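The offcut hangs level in the fingers. Its bottom edge is at crop row ~148 and the fingertip at ~137, so the tips are about 7 mm above its underside. That clears the board top when it is seated.

Converted, 0.063 m / 0.75 = 0.084, 0.059 m / 0.75 = 0.0787.

Request:
play_rows([
  [[0, 0, 0, 0, -0.0013, 0.04, 0], [0, 0, 0, 0, -0.0013, 0.0667, 0], [0, 0, 0, 0, -0.0013, 0.0787, 0], [0, 0, 0, 0, -0.0013, 0.084, 0], [0, 0, 0, 0, -0.0013, 0.084, 0], [0, 0, 0, 0, -0.0013, 0.084, 0]],
])

```text
time_s: 3.8
ee_pos: [610.2, 204.6, 16.7]
tcp_rot: [[1.0, -0.01, 0.002], [-0.01, -1.0, 0.001], [0.002, -0.001, -1.0]]
force: [-0.7, 0.2, 0.1]
gripper_width: 39.4
gripper_force: 41.2
```

```bash
python3 mv.py 438 -107 100 -4.0
```

```text
t 3.8 ee [610.2 204.6  16.7] psi -0.6 tilt 0.1 q [ 36.  29. -17.   0. -44.  54.] F [-0.7  0.2  0.1] w 39.4
rz 3.4 shift [-0.1691  0.3132 -0.0839]
```

Converted, -0.084 m / 0.75 = -0.112, 0.001 m / 0.75 = 0.0013, 3.4 degrees / 90 = 0.0378.

Request:
play_rows([
  [[0, 0, 0, 0, 0, 0.0013, 0], [0, 0, 0, 0, 0, 0.0013, 0], [0, 0, 0, 0, 0, 0.0013, 1], [0, 0, 0, 0, 0, 0.0013, 1], [0, 0, 0, 0, 0, 0.0013, 1], [0, 0, 0, 0, 0, -0.0267, 1], [0, 0, 0, 0, 0, -0.0933, 1], [0, 0, 0.0378, -0.0267, 0.0493, -0.112, 1]],
])

```text
time_s: 4.6
ee_pos: [594.1, 170.5, 103.9]
tcp_rot: [[0.998, -0.066, 0.008], [-0.066, -0.998, 0.003], [0.008, -0.003, -1.0]]
force: [0.5, -0.8, 1.3]
gripper_width: 85.6
gripper_force: 0.0
```

```bash
python3 mv.py 438 -107 100 -4.0
```

```text
t 4.6 ee [594.1 170.5 103.9] psi -3.8 tilt 0.47 q [ 34.  21. -17.   0. -52.  52.] F [ 0.5 -0.8  1.3] w 85.6
rz 0.2 shift [-0.1373  0.2873  0.0019]
```

Converted, 0.287 m / 0.75 = 0.3827, -0.137 m / 0.75 = -0.1827.

Request:
play_rows([
  [[0, 0, 0, -0.1827, 0.3827, 0.0027, 1], [0, 0, 0, -0.1827, 0.3827, 0.0027, 1], [0, 0, 0, -0.1827, 0.3827, 0.0027, 1], [0, 0, 0, -0.1827, 0.3827, 0.0027, 1], [0, 0, 0, -0.1827, 0.3827, 0.0027, 1], [0, 0, 0, -0.1827, 0.3827, 0.0027, 1], [0, 0, 0, -0.1827, 0.3827, 0.0027, 1], [0, 0, 0, -0.1827, 0.3827, 0.0027, 1]],
])

```text
time_s: 5.4
ee_pos: [431.1, -111.6, 97.6]
tcp_rot: [[0.997, -0.073, -0.0], [-0.073, -0.997, 0.0], [-0.0, -0.0, -1.0]]
force: [-0.1, 0.8, 0.7]
gripper_width: 85.2
gripper_force: 0.0
```

```bash
python3 mv.py 438 -107 8 -4.0; python3 - <<'E'
from h import *
s=read_state();f=grab_frame('wrist')[:,:,::-1].copy()
def draw(x,y,th,lx,ly,z):
    t=np.radians(th);c,si=np.cos(t),np.sin(t)
    P=[[x+c*a-si*b,y+si*a+c*b,z] for a,b in((lx,ly),(lx,-ly),(-lx,-ly),(-lx,ly))]
    cv2.polylines(f,[proj('wrist',P,s).astype(int)],True,(0,0,255),1)
draw(437.9,-106.9,-4,56,33,34);draw(634.3,-251.7,-1.9,71,135.5,12);draw(636.5,2.5,1.3,117.5,9,16)
cv2.imwrite('pics/w3.png',f)
E
```

```text
t 5.4 ee [ 431.1 -111.6   97.6] psi -4.2 tilt 0.01 q [ 11.   7. -38.  -0. -45.  75.] F [-0.1  0.8  0.7] w 85.2
rz -0.2 shift [ 0.0066 -0.0051  0.0896]
```

View pics/w3.png

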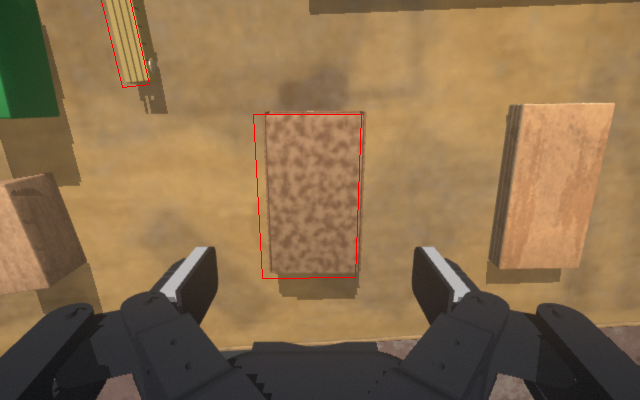

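The cork fills (267–364, 113–273), centred on the jaw line at column 314. The top-camera fit was about 4 mm off in y, so I'm going down at the present y with a small x correction.

Request:
play_rows([
  [[0, 0, 0, 0.0107, 0, 0.04, 1], [0, 0, 0, 0.0107, 0, 0.0867, 1], [0, 0, 0, 0.0107, 0, 0.112, 1], [0, 0, 0, 0.0107, 0, 0.1173, 1], [0, 0, 0, 0.0107, 0, 0.1173, 0], [0, 0, 0, 0.0107, 0, 0.1173, 0], [0, 0, 0, 0.0107, 0, 0.1173, 0], [0, 0, 0, 0.0107, 0, 0.1173, 0]],
], force=40)

```text
time_s: 6.25
ee_pos: [441.5, -110.0, 10.4]
tcp_rot: [[0.998, -0.07, 0.002], [-0.07, -0.998, 0.0], [0.002, -0.001, -1.0]]
force: [-0.1, 0.3, -0.9]
gripper_width: 63.4
gripper_force: 44.4
```

```bash
python3 mv.py 611.3 294.5 100 -0.6
```

```text
t 6.25 ee [ 441.5 -110.    10.4] psi -4.0 tilt 0.12 q [ 11.  16. -42.   0. -32.  75.] F [-0.1  0.3 -0.9] w 63.4
rz -3.4 shift [ 0.1413 -0.4154 -0.0891]
```

Converted, -0.264 m / 0.75 = -0.352, -0.22 m / 0.75 = -0.2933, -3.4 degrees / 90 = -0.0378.

Request:
play_rows([
  [[0, 0, 0, 0, 0, -0.06, 0], [0, 0, 0, 0, 0, -0.12, 0], [0, 0, -0.0378, 0.02, -0.0587, -0.12, 0], [0, 0, -0.0378, 0.04, -0.1173, -0.12, 0], [0, 0, -0.0378, 0.06, -0.176, -0.12, 0], [0, 0, -0.0378, 0.08, -0.2347, -0.12, 0], [0, 0, -0.0378, 0.1, -0.2933, -0.12, 0], [0, 0, -0.0378, 0.12, -0.352, -0.12, 0]],
])

```text
time_s: 7.05
ee_pos: [549.5, 148.8, 100.2]
tcp_rot: [[1.0, -0.011, 0.001], [-0.011, -1.0, 0.001], [0.001, -0.001, -1.0]]
force: [1.4, -0.5, -0.4]
gripper_width: 63.2
gripper_force: 45.4
```

```bash
python3 mv.py 612 294.5 80 -0.6
```

```text
t 7.05 ee [549.5 148.8 100.2] psi -0.6 tilt 0.07 q [ 35.  18. -23.  -0. -50.  55.] F [ 1.4 -0.5 -0.4] w 63.2
rz -0.0 shift [ 0.0609 -0.1464  0.0204]
```

Converted, -0.144 m / 0.75 = -0.192, -0.125 m / 0.75 = -0.1667.

Request:
play_rows([
  [[0, 0, 0, 0.0267, -0.0613, 0, 0], [0, 0, 0, 0.0507, -0.12, 0.0067, 0], [0, 0, 0, 0.0693, -0.1667, 0.016, 0], [0, 0, 0, 0.08, -0.192, 0.0267, 0], [0, 0, 0, 0.08, -0.192, 0.0267, 0], [0, 0, 0, 0.08, -0.192, 0.0267, 0]],
])

```text
time_s: 7.65
ee_pos: [609.9, 289.7, 78.9]
tcp_rot: [[1.0, -0.011, -0.001], [-0.011, -1.0, -0.001], [-0.001, 0.001, -1.0]]
force: [0.5, 0.4, -1.0]
gripper_width: 63.0
gripper_force: 45.4
```

```bash
python3 mv.py 612.5 294.5 16 -0.6
```

```text
t 7.65 ee [609.9 289.7  78.9] psi -0.6 tilt 0.08 q [ 42.  28. -10.  -0. -53.  48.] F [ 0.5  0.4 -1. ] w 63.0
rz -0.0 shift [ 0.0026 -0.0048  0.0629]
```

Converted, 0.04 m / 0.75 = 0.0533, 0.035 m / 0.75 = 0.0467.

Request:
play_rows([
  [[0, 0, 0, 0, 0, 0.0267, 0], [0, 0, 0, 0, 0, 0.0467, 0], [0, 0, 0, 0, 0, 0.0533, 0], [0, 0, 0, 0, 0, 0.0533, 0]],
])

```text
time_s: 8.05
ee_pos: [610.0, 289.0, 38.8]
tcp_rot: [[1.0, -0.011, -0.001], [-0.011, -1.0, -0.001], [-0.001, 0.001, -1.0]]
force: [0.4, -0.2, -0.6]
gripper_width: 63.0
gripper_force: 45.4
```

```bash
python3 mv.py 612.5 294.5 15.5 -0.6
```

```text
t 8.05 ee [610.  289.   38.8] psi -0.7 tilt 0.11 q [ 42.  30. -12.  -0. -49.  47.] F [ 0.4 -0.2 -0.6] w 63.0
rz -0.1 shift [ 0.0025 -0.0055  0.0232]
```

Converted, 0.0235 m / 0.75 = 0.0313, -0.0055 m / 0.75 = -0.0073.

Request:
play_rows([
  [[0, 0, 0, 0.0033, -0.0073, 0.0107, 0], [0, 0, 0, 0.0033, -0.0073, 0.024, 0], [0, 0, 0, 0.0033, -0.0073, 0.0293, 0], [0, 0, 0, 0.0033, -0.0073, 0.0313, 0], [0, 0, 0, 0.0033, -0.0073, 0.0313, 0], [0, 0, 0, 0.0033, -0.0073, 0.0313, 0]],
])

```text
time_s: 8.65
ee_pos: [612.8, 295.6, 16.4]
tcp_rot: [[1.0, -0.01, -0.0], [-0.01, -1.0, -0.0], [-0.0, 0.0, -1.0]]
force: [-3.5, -0.6, 5.2]
gripper_width: 63.0
gripper_force: 46.2
```

```bash
python3 mv.py 612.5 294.5 15.5 -0.6
```

```text
t 8.65 ee [612.8 295.6  16.4] psi -0.6 tilt 0.03 q [ 42.  32. -12.   0. -46.  47.] F [-3.5 -0.6  5.2] w 63.0
rz 0.0 shift [-0.0003  0.0011  0.0009]
```

Converted, -0.105 m / 0.75 = -0.14, -0.03 m / 0.75 = -0.04, -4.6 degrees / 90 = -0.0511.

Request:
play_rows([
  [[0, 0, 0, 0, 0, 0, 1], [0, 0, 0, 0, 0, 0, 1], [0, 0, 0, 0, 0, 0, 1], [0, 0, 0, 0, 0, -0.04, 1], [0, 0, 0, 0, 0, -0.1067, 1], [0, 0, -0.0511, -0.0467, 0.0467, -0.12, 1], [0, 0, -0.0511, -0.0933, 0.0933, -0.12, 1], [0, 0, -0.0511, -0.14, 0.14, -0.12, 1]],
])

```text
time_s: 9.45
ee_pos: [505.9, 190.8, 106.2]
tcp_rot: [[0.998, 0.07, 0.001], [0.07, -0.998, 0.001], [0.001, -0.001, -1.0]]
force: [1.0, -0.3, 0.8]
gripper_width: 85.3
gripper_force: 0.0
```

```bash
python3 mv.py 424 105 110 4
```

```text
t 9.45 ee [505.9 190.8 106.2] psi 4.0 tilt 0.06 q [ 41.  15. -26.  -0. -49.  53.] F [ 1.  -0.3  0.8] w 85.3
rz -0.0 shift [-0.0877  0.0799 -0.0039]
```

Request:
play_rows([
  [[0, 0, 0, -0.04, 0.036, -0.0053, 1], [0, 0, 0, -0.08, 0.0733, -0.0053, 1], [0, 0, 0, -0.1067, 0.0973, -0.0053, 1], [0, 0, 0, -0.1173, 0.1067, -0.0053, 1], [0, 0, 0, -0.1173, 0.1067, -0.0053, 1], [0, 0, 0, -0.1173, 0.1067, -0.0053, 1]],
])

```text
time_s: 10.05
ee_pos: [425.9, 106.7, 110.4]
tcp_rot: [[0.998, 0.07, 0.001], [0.07, -0.998, 0.001], [0.001, -0.001, -1.0]]
force: [1.0, -0.7, 0.2]
gripper_width: 85.6
gripper_force: 0.0
```

```bash
python3 mv.py 424 105 15 4; python3 - <<'E'
from h import *
s=read_state();f=grab_frame('wrist')[:,:,::-1].copy()
def draw(x,y,th,lx,ly,z):
    t=np.radians(th);c,si=np.cos(t),np.sin(t)
    P=[[x+c*a-si*b,y+si*a+c*b,z] for a,b in((lx,ly),(lx,-ly),(-lx,-ly),(-lx,ly))]
    cv2.polylines(f,[proj('wrist',P,s).astype(int)],True,(0,0,255),1)
draw(424.3,105.4,4,37.5,25,40);draw(540.9,89.2,-3.6,37.5,25,40);draw(636.5,2.5,1.3,117.5,9,16)
cv2.imwrite('pics/w4.png',f)
E
```

```text
t 10.05 ee [425.9 106.7 110.4] psi 4.0 tilt 0.09 q [ 40.   5. -38.   0. -47.  54.] F [ 1.  -0.7  0.2] w 85.6
rz 0.0 shift [-0.0022  0.0016  0.0954]
```

View pics/w4.png

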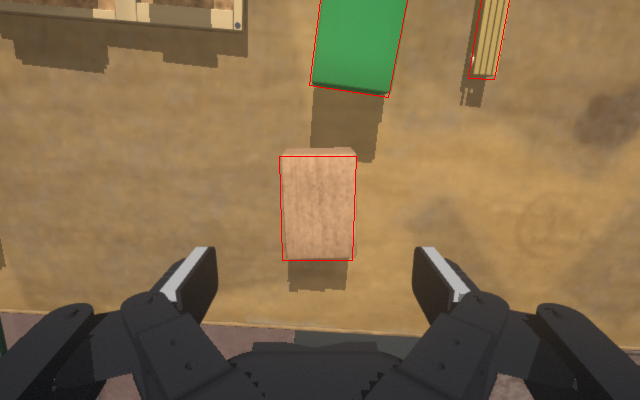

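The fit outlines match the packing block (280–356, 156–260), the green decoy and the near end of the rule (474–497, 78). I'm going down to grip the packing block.

Converted, 0.098 m / 0.75 = 0.1307, 0.094 m / 0.75 = 0.1253.

Request:
play_rows([
  [[0, 0, 0, -0.0027, 0.002, 0.0467, 1], [0, 0, 0, -0.0027, 0.002, 0.1, 1], [0, 0, 0, -0.0027, 0.002, 0.1253, 1], [0, 0, 0, -0.0027, 0.002, 0.1307, 1], [0, 0, 0, -0.0027, 0.002, 0.1307, 0], [0, 0, 0, -0.0027, 0.002, 0.1307, 0], [0, 0, 0, -0.0027, 0.002, 0.1307, 0], [0, 0, 0, -0.0027, 0.002, 0.1307, 0]],
], force=40)

```text
time_s: 10.9
ee_pos: [423.9, 105.0, 13.1]
tcp_rot: [[0.998, 0.07, 0.002], [0.07, -0.998, 0.002], [0.002, -0.002, -1.0]]
force: [1.3, -0.1, 4.1]
gripper_width: 49.6
gripper_force: 41.9
```

```bash
python3 mv.py 662.3 -252.6 110 -91.9
```

```text
t 10.9 ee [423.9 105.   13.1] psi 4.0 tilt 0.16 q [ 40.  14. -44.   0. -31.  54.] F [ 1.3 -0.1  4.1] w 49.6
rz 95.9 shift [ 0.2131  0.3732 -0.0969]
```

Converted, 0.23 m / 0.75 = 0.3067, -0.097 m / 0.75 = -0.1293, 48 degrees / 90 = 0.5333.

Request:
play_rows([
  [[0, 0, 0, 0, 0, -0.06, 0], [0, 0, 0, 0, 0, -0.1227, 0], [0, 0, 0.0889, 0.0293, 0.0507, -0.1293, 0], [0, 0, 0.1778, 0.0587, 0.1013, -0.1293, 0], [0, 0, 0.2667, 0.088, 0.1533, -0.1293, 0], [0, 0, 0.3556, 0.1173, 0.204, -0.1293, 0], [0, 0, 0.4444, 0.1467, 0.2547, -0.1293, 0], [0, 0, 0.5333, 0.176, 0.3067, -0.1293, 0]],
])

```text
time_s: 11.7
ee_pos: [571.5, -117.7, 109.8]
tcp_rot: [[0.715, -0.699, 0.001], [-0.699, -0.715, 0.0], [0.001, -0.001, -1.0]]
force: [1.4, 0.8, 0.0]
gripper_width: 49.5
gripper_force: 42.6
```

```bash
python3 mv.py 662.3 -252.6 100 -91.9
```

```text
t 11.7 ee [ 571.5 -117.7  109.8] psi -44.3 tilt 0.08 q [  8.  18. -20.  -0. -52.  38.] F [1.4 0.8 0. ] w 49.5
rz 47.6 shift [0.1592 0.033  0.0099]
```

Converted, 0.159 m / 0.75 = 0.212, 0.033 m / 0.75 = 0.044, 47.6 degrees / 90 = 0.5289.

Request:
play_rows([
  [[0, 0, 0.0889, 0.0467, 0.0093, 0.0027, 0], [0, 0, 0.1778, 0.0933, 0.0187, 0.0053, 0], [0, 0, 0.2667, 0.1333, 0.028, 0.008, 0], [0, 0, 0.3556, 0.1733, 0.036, 0.0107, 0], [0, 0, 0.4444, 0.2, 0.0413, 0.0133, 0], [0, 0, 0.5289, 0.212, 0.044, 0.04, 0], [0, 0, 0.5289, 0.212, 0.044, 0.0667, 0], [0, 0, 0.5289, 0.212, 0.044, 0.0667, 0]],
])

```text
time_s: 12.5
ee_pos: [659.8, -250.2, 56.1]
tcp_rot: [[-0.029, -1.0, -0.005], [-1.0, 0.029, 0.001], [-0.001, 0.005, -1.0]]
force: [-1.0, 1.2, -0.9]
gripper_width: 49.3
gripper_force: 42.4
```

```bash
python3 mv.py 662.3 -252.6 18.5 -91.9; python3 - <<'E'
from h import *
s=read_state();f=grab_frame('wrist')[:,:,::-1].copy()
t=np.radians(-1.9);c,si=np.cos(t),np.sin(t)
def draw(cx,lx,ly,z):
    P=[[634.3+c*a-si*b,-251.7+si*a+c*b,z] for a,b in((cx+lx,ly),(cx+lx,-ly),(cx-lx,-ly),(cx-lx,ly))]
    cv2.polylines(f,[proj('wrist',P,s).astype(int)],True,(0,0,255),1)
draw(0,71,135.5,12);draw(28,37,49.5,12);draw(-44,21,129.5,12)
cv2.imwrite('pics/w5.png',f)
E
```

```text
t 12.5 ee [ 659.8 -250.2   56.1] psi -91.7 tilt 0.29 q [ -5.  31.  -6.  -0. -53.   3.] F [-1.   1.2 -0.9] w 49.3
rz 0.2 shift [ 0.0024 -0.0028  0.0376]
```

View pics/w5.png

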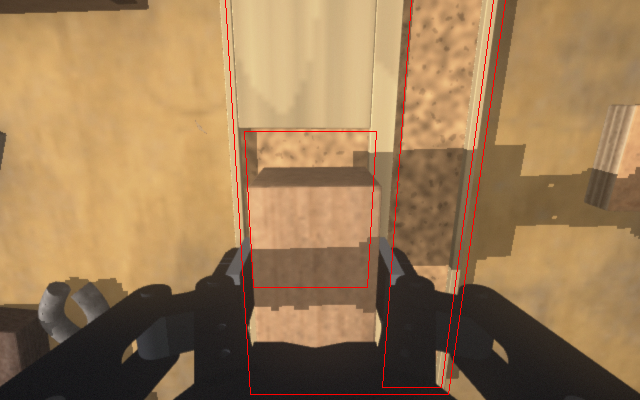

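The long board fit matches: bay far edge at row 128 against 131, and board left edge within 2 px. The block is squared to the bay, so I'm lowering it.

Converted, 0.0375 m / 0.75 = 0.05, 0.035 m / 0.75 = 0.0467, 0.2 degrees / 90 = 0.0022.

Request:
play_rows([
  [[0, 0, 0.0022, 0.0033, -0.0033, 0.02, 0], [0, 0, 0.0022, 0.0033, -0.0033, 0.0373, 0], [0, 0, 0.0022, 0.0033, -0.0033, 0.0467, 0], [0, 0, 0.0022, 0.0033, -0.0033, 0.05, 0], [0, 0, 0.0022, 0.0033, -0.0033, 0.05, 0], [0, 0, 0.0022, 0.0033, -0.0033, 0.05, 0]],
])

```text
time_s: 13.15
ee_pos: [664.7, -252.9, 21.9]
tcp_rot: [[-0.031, -1.0, 0.001], [-1.0, 0.031, -0.0], [0.0, -0.001, -1.0]]
force: [-0.2, -0.6, -1.0]
gripper_width: 49.3
gripper_force: 42.4
```

```bash
python3 mv.py 662.3 -252.6 18.5 -91.9
```

```text
t 13.15 ee [ 664.7 -252.9   21.9] psi -91.8 tilt 0.03 q [ -5.  34.  -7.   0. -49.   3.] F [-0.2 -0.6 -1. ] w 49.3
rz 0.1 shift [-0.0002  0.0024  0.0034]
```

Converted, 0.0032 m / 0.75 = 0.0043, 0.002 m / 0.75 = 0.0027.

Request:
play_rows([
  [[0, 0, 0, 0, 0.0027, 0.0027, 0], [0, 0, 0, 0, 0.0027, 0.0043, 0], [0, 0, 0, 0, 0.0027, 0.0043, 0], [0, 0, 0, 0, 0.0027, 0.0043, 0]],
])

```text
time_s: 13.55
ee_pos: [662.4, -252.7, 19.2]
tcp_rot: [[-0.031, -1.0, 0.0], [-1.0, 0.031, -0.0], [0.0, -0.0, -1.0]]
force: [-2.3, 2.0, 5.2]
gripper_width: 49.0
gripper_force: 43.1
```

```bash
python3 mv.py 662.3 -252.6 18.5 -91.9
```

```text
t 13.55 ee [ 662.4 -252.7   19.2] psi -91.8 tilt 0.02 q [ -5.  34.  -8.   0. -49.   3.] F [-2.3  2.   5.2] w 49.0
rz 0.1 shift [-0.0001  0.0001  0.0007]
```

Converted, -0.111 m / 0.75 = -0.148, -0.105 m / 0.75 = -0.14, -24 degrees / 90 = -0.2667.

Request:
play_rows([
  [[0, 0, 0, 0, 0, 0, 1], [0, 0, 0, 0, 0, 0, 1], [0, 0, 0, 0, 0, 0, 1], [0, 0, 0, 0, 0, -0.04, 1], [0, 0, 0, 0, 0, -0.1067, 1], [0, 0, -0.0889, -0.0467, 0.0053, -0.148, 0.6], [0, 0, -0.1778, -0.0933, 0.0107, -0.148, 0.6], [0, 0, -0.2667, -0.14, 0.016, -0.148, 0.6]],
])

```text
time_s: 14.35
ee_pos: [654.3, -146.6, 130.9]
tcp_rot: [[0.382, -0.924, 0.003], [-0.924, -0.382, 0.0], [0.001, -0.003, -1.0]]
force: [-0.8, 1.0, -1.1]
gripper_width: 51.6
gripper_force: 0.0
```

```bash
python3 mv.py 620 1.5 130 1.5
```

```text
t 14.35 ee [ 654.3 -146.6  130.9] psi -67.5 tilt 0.17 q [  4.  24.  -7.  -0. -58.  18.] F [-0.8  1.  -1.1] w 51.6
rz -69.0 shift [-0.15   -0.0249  0.0008]
```

Converted, -0.15 m / 0.75 = -0.2, -0.14 m / 0.75 = -0.1867, -68 degrees / 90 = -0.7556.

Request:
play_rows([
  [[0, 0, -0.0944, -0.04, -0.0067, 0, 0.6], [0, 0, -0.1889, -0.08, -0.0133, 0, 0.6], [0, 0, -0.2833, -0.1067, -0.0187, 0, 0.6], [0, 0, -0.3778, -0.1333, -0.0227, 0, 0.6], [0, 0, -0.4722, -0.16, -0.0267, 0, 0.6], [0, 0, -0.5667, -0.1867, -0.0307, 0, 0.6], [0, 0, -0.6611, -0.2, -0.0333, 0, 0.6], [0, 0, -0.7556, -0.2, -0.0333, 0, 0.6]],
])

```text
time_s: 15.15
ee_pos: [620.1, 2.3, 129.3]
tcp_rot: [[1.0, 0.011, 0.0], [0.011, -1.0, 0.0], [0.0, -0.0, -1.0]]
force: [0.4, -0.9, -0.6]
gripper_width: 51.1
gripper_force: 0.0
```

Converted, -1 degrees / 90 = -0.0111.

Request:
play_rows([
  [[0, 0, -0.0111, 0, 0, 0, 0.6], [0, 0, -0.0111, 0, 0, 0, 0.6], [0, 0, -0.0111, 0, 0, 0, 0.6]],
])

```text
time_s: 15.45
ee_pos: [620.2, 0.6, 129.2]
tcp_rot: [[1.0, 0.017, -0.0], [0.017, -1.0, -0.0], [-0.0, 0.0, -1.0]]
force: [-0.2, -0.2, -0.5]
gripper_width: 51.4
gripper_force: 0.0
```

```bash
python3 mv.py 636.5 1.5 7 1.5; python3 - <<'E'
from h import *
s=read_state();f=grab_frame('wrist')[:,:,::-1].copy()
cv2.imwrite('pics/w6.png',f)
print(s['tcp_rot'].tolist(),s['ee_pos'].tolist())
E
```

```text
t 15.45 ee [6.202e+02 6.000e-01 1.292e+02] psi 1.0 tilt 0.01 q [ 18.  20. -14.   0. -56.  73.] F [-0.2 -0.2 -0.5] w 51.4
rz -0.5 shift [ 0.0163 -0.0007  0.1222]
[[0.9998553361931547, 0.01700878962473382, -8.809980192775364e-05], [0.017008783618689953, -0.999855337831604, -6.847964288549096e-05], [-8.925181305877996e-05, 6.69712658918205e-05, -0.9999999937744817]] [620.2419570960078, 0.5590314231227578, 129.1877104919356]
```

View pics/w6.png

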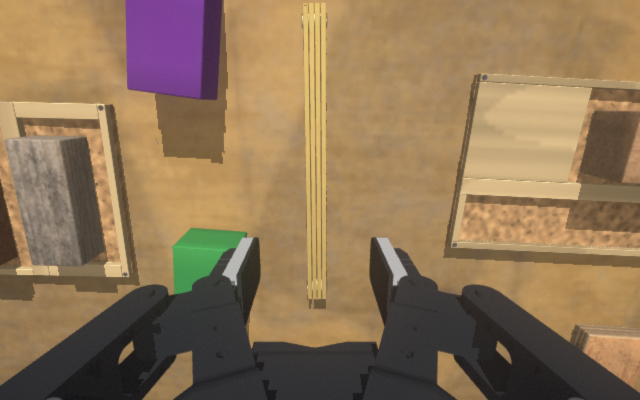

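The rule runs from (315,4) to (316.5,298) and is centred between the fingers. The grey offcut sits inside its small bay at the left.

```bash
python3 - <<'E'
from fit import *
s=read_state()
fit('rule','wrist',[(303,4),(327,4),(325,298),(308,298)],235,18,16,0,s)
fit('grey','wrist',[(8,138),(83,138),(88,263),(25,263)],100,40,36,0,s)
E
python3 mv.py 636 1 7 1.3
```

```text
rule [639.1   0.8] yaw 1.4 edges [ 17. 234.  15. 234.] rms px 1.07
grey [612.8 199.9] yaw -5.8 edges [54. 99. 50. 99.] rms px 5.81
t 15.5 ee [6.203e+02 5.000e-01 1.292e+02] psi 1.0 tilt 0.0 q [ 18.  20. -14.   0. -56.  73.] F [-0.6 -0.3 -0.5] w 51.4
rz -0.3 shift [ 0.0157 -0.0002  0.1222]
```

Converted, 0.122 m / 0.75 = 0.1627, 0.112 m / 0.75 = 0.1493.

Request:
play_rows([
  [[0, 0, 0, 0.0233, 0, 0.0533, 0.6], [0, 0, 0, 0.0233, 0, 0.1133, 0.6], [0, 0, 0, 0.0233, 0, 0.1493, 0.6], [0, 0, 0, 0.0233, 0, 0.1627, 0.6], [0, 0, 0, 0.0233, 0, 0.1627, 0.6], [0, 0, 0, 0.0233, 0, 0.1627, 0], [0, 0, 0, 0.0233, 0, 0.1627, 0], [0, 0, 0, 0.0233, 0, 0.1627, 0]],
], force=40)

```text
time_s: 16.3
ee_pos: [639.0, 1.5, 9.4]
tcp_rot: [[1.0, 0.021, 0.003], [0.021, -1.0, 0.001], [0.003, -0.001, -1.0]]
force: [-0.6, 0.4, 3.9]
gripper_width: 14.7
gripper_force: 39.7
```

```bash
python3 mv.py 590.3 -250.2 100 -91.9
```

```text
t 16.3 ee [639.    1.5   9.4] psi 1.2 tilt 0.19 q [ 18.  29. -18.   0. -42.  74.] F [-0.6  0.4  3.9] w 14.7
rz 93.1 shift [-0.0537  0.2506 -0.0909]
```

Converted, 0.135 m / 0.75 = 0.18, 0.113 m / 0.75 = 0.1507, 48 degrees / 90 = 0.5333.

Request:
play_rows([
  [[0, 0, 0, 0, 0, -0.0533, 0], [0, 0, 0, 0, 0, -0.1133, 0], [0, 0, 0.0889, -0.0067, 0.0293, -0.1213, 0], [0, 0, 0.1778, -0.0133, 0.06, -0.1213, 0], [0, 0, 0.2667, -0.02, 0.0907, -0.1213, 0], [0, 0, 0.3556, -0.0267, 0.12, -0.1213, 0], [0, 0, 0.4444, -0.0333, 0.1507, -0.1213, 0], [0, 0, 0.5333, -0.04, 0.18, -0.1213, 0]],
])

```text
time_s: 17.1
ee_pos: [610.5, -135.2, 99.5]
tcp_rot: [[0.68, -0.733, 0.002], [-0.733, -0.68, 0.0], [0.001, -0.001, -1.0]]
force: [0.5, -0.6, -1.5]
gripper_width: 14.7
gripper_force: 39.3
```

```bash
python3 mv.py 590.3 -250.2 100 -91.9
```

```text
t 17.1 ee [ 610.5 -135.2   99.5] psi -47.2 tilt 0.1 q [  5.  22. -15.  -0. -52.  37.] F [ 0.5 -0.6 -1.5] w 14.7
rz 44.7 shift [ 0.0706  0.093  -0.0006]
```

Converted, 0.093 m / 0.75 = 0.124, 0.0706 m / 0.75 = 0.0941, 44.7 degrees / 90 = 0.4967.

Request:
play_rows([
  [[0, 0, 0.0889, 0.0187, 0.0253, 0, 0], [0, 0, 0.1778, 0.0373, 0.0493, 0, 0], [0, 0, 0.2667, 0.056, 0.0747, 0, 0], [0, 0, 0.3556, 0.0747, 0.0987, 0, 0], [0, 0, 0.4444, 0.088, 0.1173, 0, 0], [0, 0, 0.4967, 0.0941, 0.124, 0, 0], [0, 0, 0.4967, 0.0941, 0.124, 0.0267, 0], [0, 0, 0.4967, 0.0941, 0.124, 0.0533, 0]],
])

```text
time_s: 17.9
ee_pos: [591.8, -250.0, 59.6]
tcp_rot: [[-0.027, -1.0, 0.004], [-1.0, 0.027, -0.0], [0.0, -0.004, -1.0]]
force: [-0.3, -0.2, -2.5]
gripper_width: 15.0
gripper_force: 39.3
```

Request:
play_rows([
  [[0, 0, 0, 0, 0, 0, 0], [0, 0, 0, 0, 0, 0, 0]],
])

```text
time_s: 18.1
ee_pos: [591.2, -249.6, 59.1]
tcp_rot: [[-0.026, -1.0, 0.0], [-1.0, 0.026, -0.0], [0.0, -0.0, -1.0]]
force: [1.5, 1.0, -0.7]
gripper_width: 14.8
gripper_force: 39.3
```

```bash
python3 mv.py 590.3 -250.2 15 -91.9; python3 - <<'E'
from h import *
f=grab_frame('top');cv2.imwrite('pics/top7.png',f[:,:,::-1])
cv2.imwrite('pics/w7.png',grab_frame('wrist')[:,:,::-1])
E
```

```text
t 18.1 ee [ 591.2 -249.6   59.1] psi -91.5 tilt 0.02 q [ -5.  26. -15.   0. -49.   4.] F [ 1.5  1.  -0.7] w 14.8
rz 0.4 shift [0.0006 0.0009 0.0441]
```

View pics/w7.png

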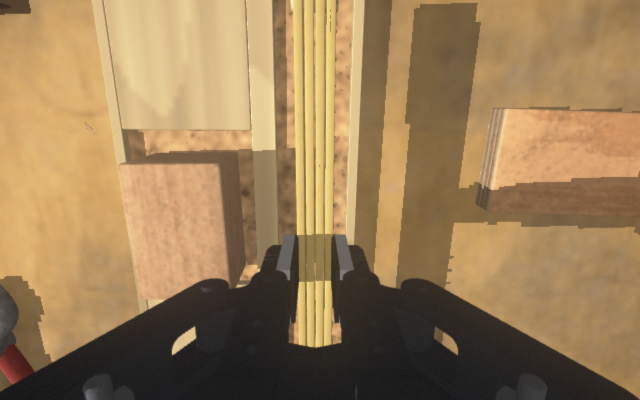

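The rule (294–336) sits over the middle of the bay (275–353), and the packing block lies in its own bay at the left. I'm lowering the rule.

Converted, 0.0435 m / 0.75 = 0.058, 0.02 m / 0.75 = 0.0267, 0.4 degrees / 90 = 0.0044.

Request:
play_rows([
  [[0, 0, 0.0044, 0.0007, 0.0013, 0.0267, 0], [0, 0, 0.0044, 0.0007, 0.0013, 0.0467, 0], [0, 0, 0.0044, 0.0007, 0.0013, 0.0547, 0], [0, 0, 0.0044, 0.0007, 0.0013, 0.058, 0], [0, 0, 0.0044, 0.0007, 0.0013, 0.058, 0], [0, 0, 0.0044, 0.0007, 0.0013, 0.058, 0]],
])

```text
time_s: 18.8
ee_pos: [590.2, -249.9, 15.4]
tcp_rot: [[-0.033, -0.999, 0.0], [-0.999, 0.033, -0.0], [0.0, -0.0, -1.0]]
force: [-2.6, 1.6, 4.5]
gripper_width: 14.4
gripper_force: 39.9
```

```bash
python3 mv.py 590.3 -250.2 15 -91.9
```

```text
t 18.8 ee [ 590.2 -249.9   15.4] psi -91.9 tilt 0.02 q [ -6.  29. -17.   0. -44.   4.] F [-2.6  1.6  4.5] w 14.4
rz 0.0 shift [ 0.0003 -0.0001  0.0004]
```

Contact at 4.5 N. I'm opening partway, lifting, and moving clear towards the robot's left for a top view.

Request:
play_rows([
  [[0, 0, 0, 0, 0, 0, 0.4], [0, 0, 0, 0, 0, 0, 0.4], [0, 0, 0, 0, 0, 0, 0.4], [0, 0, 0, 0, 0, -0.04, 0.4], [0, 0, 0, 0, 0, -0.1067, 0.4], [0, 0, 0, 0, 0, -0.1733, 0.4], [0, 0, 0, 0, 0, -0.24, 0.4], [0, 0, 0, 0, 0, -0.2667, 0.4]],
])

```text
time_s: 19.6
ee_pos: [592.0, -250.8, 221.0]
tcp_rot: [[-0.033, -0.999, 0.008], [-0.999, 0.033, -0.002], [0.002, -0.008, -1.0]]
force: [0.8, 0.4, 0.2]
gripper_width: 34.2
gripper_force: 0.0
```

Converted, -0.25 m / 0.75 = -0.3333, -0.225 m / 0.75 = -0.3.

Request:
play_rows([
  [[0, 0, 0, -0.06, 0.0267, 0, 0.4], [0, 0, 0, -0.12, 0.0533, 0, 0.4], [0, 0, 0, -0.18, 0.08, 0, 0.4], [0, 0, 0, -0.24, 0.1067, 0, 0.4], [0, 0, 0, -0.3, 0.1333, 0, 0.4], [0, 0, 0, -0.3333, 0.16, 0, 0.4], [0, 0, 0, -0.3333, 0.16, 0, 0.4], [0, 0, 0, -0.3333, 0.16, 0, 0.4]],
])

```text
time_s: 20.4
ee_pos: [478.5, 4.5, 215.3]
tcp_rot: [[-0.031, -1.0, 0.001], [-1.0, 0.031, 0.0], [-0.0, -0.001, -1.0]]
force: [0.6, -0.4, 0.5]
gripper_width: 34.1
gripper_force: 0.0
```

```bash
python3 mv.py 590.3 -250.2 15 -91.9; python3 - <<'E'
from h import *
f=grab_frame('top');cv2.imwrite('pics/top8.png',f[:,:,::-1])
crop('pics/top8.png','pics/top8c.png',180,130,490,275,2.5)
i=cv2.imread('pics/top8.png');a=i[130:275,180:340];b=i[130:275,335:495]
cv2.imwrite('pics/top8c.png',cv2.resize(np.hstack([a,b]),None,fx=2.5,fy=2.5,interpolation=cv2.INTER_CUBIC))
E
```

```text
t 20.4 ee [478.5   4.5 215.3] psi -91.8 tilt 0.07 q [ 24.   2. -25.   0. -63. -26.] F [ 0.6 -0.4  0.5] w 34.1
rz 0.1 shift [ 0.2512 -0.1195  0.2003]
```

View pics/top8c.png

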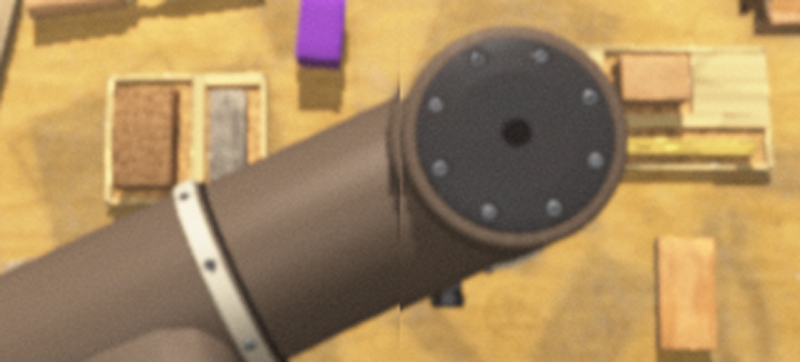

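The arm hides part of the scene, so I'm moving it back to the start side.

Converted, -0.36 m / 0.75 = -0.48, -0.02 m / 0.75 = -0.0267.

Request:
play_rows([
  [[0, 0, 0, -0.06, 0, -0.0267, 0.4], [0, 0, 0, -0.12, 0, -0.0267, 0.4], [0, 0, 0, -0.18, 0, -0.0267, 0.4], [0, 0, 0, -0.24, 0.02, -0.0267, 0.4], [0, 0, 0, -0.3, 0.0467, -0.0267, 0.4], [0, 0, 0, -0.36, 0.0733, -0.0267, 0.4], [0, 0, 0, -0.42, 0.1, -0.0267, 0.4], [0, 0, 0, -0.48, 0.1267, -0.0267, 0.4]],
])

```text
time_s: 21.25
ee_pos: [395.8, 368.1, 234.6]
tcp_rot: [[-0.035, -0.999, 0.0], [-0.999, 0.035, -0.0], [0.0, -0.0, -1.0]]
force: [1.5, 0.6, 0.1]
gripper_width: 34.4
gripper_force: 0.0
```

Converted, -0.25 m / 0.75 = -0.3333, -0.225 m / 0.75 = -0.3.

Request:
play_rows([
  [[0, 0, 0, -0.06, 0.0267, 0, 0.4], [0, 0, 0, -0.12, 0.0533, 0, 0.4], [0, 0, 0, -0.18, 0.08, 0, 0.4], [0, 0, 0, -0.24, 0.1067, 0, 0.4], [0, 0, 0, -0.3, 0.1333, 0, 0.4], [0, 0, 0, -0.3333, 0.16, 0, 0.4], [0, 0, 0, -0.3333, 0.16, 0, 0.4], [0, 0, 0, -0.3333, 0.16, 0, 0.4]],
])

```text
time_s: 22.05
ee_pos: [284.8, 620.9, 233.3]
tcp_rot: [[-0.034, -0.999, -0.0], [-0.999, 0.034, -0.002], [0.002, 0.0, -1.0]]
force: [0.4, -0.3, -0.2]
gripper_width: 34.4
gripper_force: 0.0
```

```bash
python3 - <<'E'
from h import *
f=grab_frame('top');cv2.imwrite('pics/top9.png',f[:,:,::-1])
i=cv2.imread('pics/top9.png');a=i[135:270,205:315];b=i[135:270,380:490]
cv2.imwrite('pics/top9c.png',cv2.resize(np.hstack([a,b]),None,fx=3.6,fy=3.6,interpolation=cv2.INTER_CUBIC))
E
```

```text
(no output)
```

View pics/top9c.png

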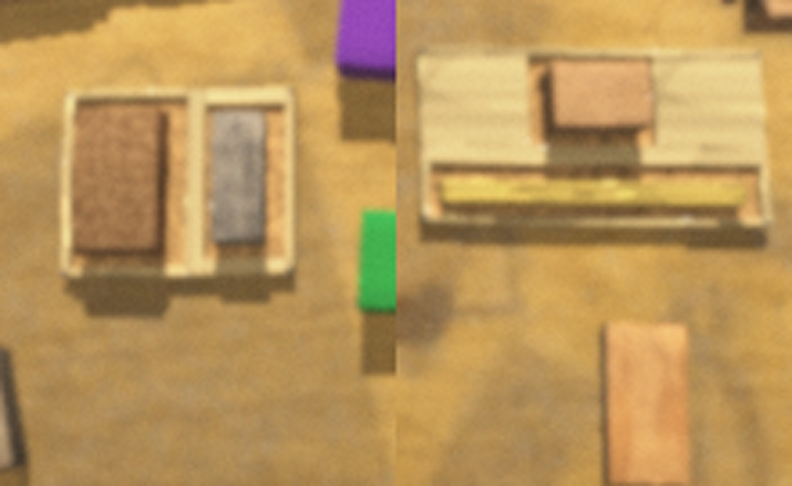

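All four pieces lie in their bays. I'll measure them in the board frames: cork (74–163, 106–250), grey (212–265, 110–242), block (550–652, 60–128), rule (441–742, 180–206).

```bash
python3 - <<'E'
from fit import *
k=3.6
A=lambda l:[((x+.5)/k-.5+205,(y+.5)/k-.5+135) for x,y in l]
B=lambda l:[((x-396+.5)/k-.5+380,(y+.5)/k-.5+135) for x,y in l]
S=fit('short','top',A([(66,91),(294,89),(293,274),(63,276)]),148,180,12,0)
L=fit('long','top',B([(418,56),(762,55),(769,228),(422,222)]),142,271,12,0)
def rel(n,v,b):
    d=v[:2]-b[:2];c,s=np.cos(b[2]),np.sin(b[2]);print('  ',n,'in board',round(c*d[0]+s*d[1],1),round(-s*d[0]+c*d[1],1),'yaw',round(np.degrees(v[2]-b[2]),1))
rel('cork 0,39',fit('cork','top',A([(76,106),(163,106),(157,250),(74,250)]),112,64,40,0),S)
rel('grey 0,-52',fit('grey','top',A([(214,111),(265,110),(264,241),(212,242)]),100,40,36,0),S)
rel('pack 28,0',fit('pack','top',B([(550,60),(652,62),(653,128),(551,129)]),50,75,46,0),L)
rel('rule -44,0',fit('rule','top',B([(441,180),(741,183),(742,206),(441,204)]),16,235,22,0),L)
E
```

```text
short [610.8 255.3] yaw -0.6 edges [180. 147. 177. 147.] rms px 0.31
long [ 632.8 -251.6] yaw -1.9 edges [272. 139. 269. 133.] rms px 0.86
cork [609.2 296.9] yaw -0.9 edges [ 67. 111.  62. 112.] rms px 0.3
   cork 0,39 in board -2.0 41.6 yaw -0.3
grey [609.4 205.5] yaw -0.6 edges [ 39. 102.  39. 102.] rms px 0.26
   grey 0,-52 in board -1.0 -49.9 yaw -0.1
pack [ 659.5 -250.1] yaw -2.2 edges [78. 52. 77. 54.] rms px 0.54
   pack 28,0 in board 26.7 2.3 yaw -0.3
rule [ 587.9 -244.2] yaw -1.8 edges [231.  18. 231.  19.] rms px 0.57
   rule -44,0 in board -45.1 5.8 yaw 0.1
```

All four are within 6 mm of their bay centres and aligned to within 0.3°, so I'm handing in.

```bash
python3 -c "
from bench import *
print(sign_off())"
```

```text
the job is handed in; nothing more can be done
None
```

The job is handed in after about 22 s of the 102 s: by the last top picture all four pieces lie in their bays, each within about 6 mm of its bay centre, and I touched neither left-over piece; `sign_off()` returned no verdict.

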